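# Gauge the feeder's guide roller with radius leaves and set its selector

## Robot

A 6-joint arm with a two-finger parallel gripper is mounted at the origin on the work surface. World frame = base frame: x ahead of the robot, y to its left, z up, the work surface at z = 0. Lengths are in m, angles in rad, forces in N, time in s.
With the tool pointing down it reaches from about 0.25 to 0.8 m from the base axis. Payload 8.5 kg.
Tool frame: the origin (TCP) lies on the mounting face of the last link; the fingertips stand 173 mm ahead of it and the grasp point (between the pads) lies 155 mm ahead of it; z points along the fingers, y is the direction in which the jaws open and shut (so a half turn about z gives the same grasp; the last joint's range is limited). The gripper opens to 85 mm and grips with 20 to 120 N. Pads are 22 mm wide; open, the fingers measure 114 mm over their backs; the gripper's body (76 mm by 85 mm) begins 54 mm behind the grasp point. The pads swing forward as they close: fully open they stand 13 mm farther back than shut.
Start: joints at [-1.235, 0.238, -0.013, 1.319, 0, 1.571], TCP at [0.173, -0.496, 0.405] pointing down, gripper open.
Joint ranges: [-2.66, 2.66], [-1.03, 1.9], [-1.14, 1.46], [-1.82, 2.27], [-1.45, 1.34], [-3.14, 3.14]. Speed limits (rad/s): [2.22, 2.22, 2.79, 3.14, 3.14, 3.14].

## Interface

Orientations are given as a rotation vector (axis times angle).
In Python, from station import * gives the robot as it stands. Calls block until the motion is done:
- movep(position, orientation): joint-space move of the TCP to a pose.
- move_l(position, feed=0.15, rotation=None, contact_N=None): straight line of the TCP; rotation=None keeps the orientation; feed is the mean speed in m/s. With contact_N (N) it stops when the force on the tool has changed by that much, and returns True; else False.
- goto_joints(angles): joint-space move.
- move_gripper(opening): finger opening in m; the grip force is fixed at half the most; returns when the fingers have stopped.
- hold(seconds).
- ik(position, orientation): joint angles nearest the present ones, or None.
- sense(): the state.
- read_camera(name): name is "scene" or "top" or "wrist"; returns a dict with "image" (420x560x3 uint8, red, green, blue), "intrinsics" (3x3 intrinsics, pixels), "rvec" (rotation vector, rad) and "tvec" (3), from world to camera coordinates, as OpenCV has them; the wrist camera has in their place "mount" (4x4, takes a point from camera to tool coordinates, whose origin is the TCP and whose axes are the flange's). Camera axes: x right, y down, z forward; pixel columns grow to the right and rows downward; lengths in m; the calibration is good to about 2 mm. A picture is of the moment at which its call begins: read the wrist's pose just before it. There is no depth.
A pose or a line that the arm cannot do raises IKError and nothing moves.
- hand_in(): hands the job in, once; it reports no verdict.
The state is a dict: "time_s": time; "joints": joint angles; "dq": joint speeds; "effort": joint torques, N m; "tool_pos": TCP position; "tool_rot": TCP orientation; "force": force on the tool from outside, world axes, zero at the start; "ft_torque": the same for the moment, N m; "opening": finger opening in m.
Only numpy, scipy, OpenCV 4.12 (cv2) and the standard library are available. Lean on these libraries where they do the work, as an engineer would, in place of code of your own. Each camera call takes 0.05 s, during which the arm holds its last target.

## Task

Find out which of the three coloured radius leaves fits the bare roller on the card feeder's orange cradle: touch them to it until one sits down without rocking or a gap. Leave that leaf sitting upright and square across the roller, with the other two standing upright on the grey mat; then click the selector lever from its white park mark to the mark of the fitting leaf's colour. Leave the white microplate, the clear beaker and the amber jar where they are.

Things in the scene. Friction and masses are not known exactly. Their poses are not given: they have to be found in the camera images.
- feeder: Beige card feeder, fixed deck 150 x 510 mm, 18 thick. Origin on the table under the work roller's middle; x along the rollers, y across, z up. On the ORANGE cradle lies the bare aluminium work roller; two spares of the other sizes lie on grey cradles 130 and 245 mm to +y, same height, and do not matter. To -y is a grey housing with the lever.
- roller_axis (a point): Middle of the work roller's axis, 85 mm above the table, feeder's axes: x along the roller. The roller is fixed, 110 mm long (x -55 to +55), free above. Its radius is 30, 38 or 46 mm; which is fitted differs every time and must be seen or felt with a leaf.
- mat: Grey fixed mat 140 (x) x 380 (y) x 4 mm thick on which the three leaves stand in a row along y, about 125 mm apart, in any order. Origin at the centre of its underside, on the table.
- leaf_yellow: Yellow radius leaf: upright plate 20 mm thick (x), 72 wide (y), 95 tall (z), about 150 g. Lower edge hollowed by a concave 120-degree arc of radius 30 mm, between two feet. Above 29 mm height only a central tab, 34 wide (y), 20 thick (x): the grip. Origin midway between the feet, at their underside. Symmetric front-back and left-right.
- arc_yellow (a point): Centre of the yellow leaf's arc, 15 mm below the leaf's origin along its z; leaf's axes. On the matching 30 mm roller it coincides with the roller axis. On the 38 mm roller it stands on its foot edges with this point about 13 mm above the roller axis, on 46 mm about 23 mm above.
- tab_yellow (a point): Point to pinch on the yellow leaf's tab across its 20 mm (x), 78 mm above its origin; leaf's axes.
- leaf_blue: Blue radius leaf: upright plate 20 mm thick (x), 86 wide (y), 95 tall (z), about 150 g. Lower edge hollowed by a concave 120-degree arc of radius 38 mm, between two feet. Above 33 mm height only a central tab, 34 wide (y), 20 thick (x): the grip. Origin midway between the feet, at their underside. Symmetric front-back and left-right.
- arc_blue (a point): Centre of the blue leaf's arc, 19 mm below the leaf's origin along its z; leaf's axes. On the matching 38 mm roller it coincides with the roller axis. On the 46 mm roller it stands on its foot edges with this point about 13 mm above the roller axis; on 30 mm it rocks on the crown with it 8 mm below.
- tab_blue (a point): Point to pinch on the blue leaf's tab across its 20 mm (x), 78 mm above its origin; leaf's axes.
- leaf_red: Red radius leaf: upright plate 20 mm thick (x), 100 wide (y), 95 tall (z), about 150 g. Lower edge hollowed by a concave 120-degree arc of radius 46 mm, between two feet. Above 37 mm height only a central tab, 34 wide (y), 20 thick (x): the grip. Origin midway between the feet, at their underside. Symmetric front-back and left-right.
- arc_red (a point): Centre of the red leaf's arc, 23 mm below the leaf's origin along its z; leaf's axes. On the matching 46 mm roller it coincides with the roller axis. On the 38 mm roller it rocks on the crown with this point 8 mm below the roller axis, on 30 mm 16 mm below.
- tab_red (a point): Point to pinch on the red leaf's tab across its 20 mm (x), 78 mm above its origin; leaf's axes.
- selector (a joint): Indexed lever on the feeder's grey housing, a notch every 0.35 rad: 0 = park (white mark, starts here), 0.35 yellow (roller 30 mm), 0.70 blue (38), 1.05 red (46). Swings about feeder y; its lean from vertical towards feeder +x is joint - 0.525 rad. Springs into the nearest notch when let go; a click takes 3 to 5 N at the knob.
- lever_knob (a point): Centre of the lever's black knob, 20 mm wide (feeder y), 16 thick, 36 long along the lever; 80 mm from the hinge. Can be pinched from above across the 20 mm. Housing top 70 mm above the table; coloured marks beside the lever reach up to 111 mm.
- lever_hinge (a point): Hinge of the lever, 60 mm above the table; hinge axis along feeder y. It lies 140 mm to -y and 20 mm to +x of roller_axis in the feeder's axes.
- plate: Bystander, leave alone: white 24-well microplate 86 x 128 x 14 mm. Origin at the centre of its underside.
- beaker: Bystander, leave alone: clear open beaker, 68 dia, 70 tall mm. Origin at the centre of its underside.
- jar: Bystander, leave alone: amber glass jar, 60 dia, 65 tall mm. Origin at the centre of its underside.
Things that resemble listed ones, but are neither listed nor needed, are in the scene too. Several things have the shape of the leaf_yellow; the one meant has the colours described above.

How it is judged:
By the outcome, as a careful person would: the job done as asked, in the order asked, and still so for the second after the job is handed in, with the robot touching nothing.
It also fails if it takes over 72 s, if anything falls off the work surface, if the arm or the gripper's body presses on something with over 40 N, if the wrist force passes 120 N, or if a joint passes its speed limit or range.

## Working session

There is one attempt and no reset: what is moved stays moved. The work goes in short steps, each a Python script; the robot and the scene stay as the last script left them, time stands still between calls to the robot, and variables do not carry over. Pictures are saved under pics/ and viewed, and the job is handed in when it is done.

```bash
ls; mkdir -p pics; python3 - <<'E'
from station import *
import cv2
s=sense();print(s)
for n in ["scene","top","wrist"]:
    r=read_camera(n);cv2.imwrite(f"pics/{n}0.png",r["image"][:,:,::-1])
    print(n,{k:v for k,v in r.items() if k!="image"})
E
```

```text
pics
{'time_s': 0.0, 'joints': array([-1.23498194e+00,  2.38767300e-01, -1.42125659e-02,  1.31919919e+00,
        4.18689074e-06,  1.57078096e+00]), 'dq': array([ 0.00106611,  0.00099731,  0.0006742 , -0.00093105,  0.00062115,
       -0.00065277]), 'effort': array([-9.59581012e-04, -5.38773894e+01,  3.46438408e+01,  1.84950308e-02,
        6.23299820e-05,  1.77084740e-05]), 'tool_pos': array([ 0.17295713, -0.49552854,  0.40410076]), 'tool_rot': array([-3.09606256e+00, -5.24816732e-01,  3.56325807e-04]), 'force': array([-0.08521314, -0.21686996,  0.34132987]), 'ft_torque': array([ 0.06429354, -0.03587938, -0.05197403]), 'opening': 0.08561851283759114}
scene {'intrinsics': array([[442.33019828,   0.        , 279.41723128],
       [  0.        , 442.33019828, 201.08018006],
       [  0.        ,   0.        ,   1.        ]]), 'rvec': array([ 2.25751185,  1.28118186, -0.37934447]), 'tvec': array([-0.15112122, -0.38017231,  1.45579894])}
top {'intrinsics': array([[524.17706096,   0.        , 273.74064037],
       [  0.        , 524.17706096, 205.6366712 ],
       [  0.        ,   0.        ,   1.        ]]), 'rvec': array([ 2.16800168, -2.16683393,  0.07670088]), 'tvec': array([-0.12469397,  0.52949326,  1.08055093])}
wrist {'intrinsics': array([[324.5961089 ,   0.        , 277.79690133],
       [  0.        , 324.5961089 , 210.0428285 ],
       [  0.        ,   0.        ,   1.        ]]), 'mount': array([[-4.01608483e-04, -9.53193536e-01, -3.02360583e-01,
         7.68676490e-02],
       [ 9.99999839e-01, -2.61673423e-04, -5.03316274e-04,
        -8.42828302e-04],
       [ 4.00638090e-04, -3.02360737e-01,  9.53193487e-01,
         3.12200883e-02],
       [ 0.00000000e+00,  0.00000000e+00,  0.00000000e+00,
         1.00000000e+00]])}
```

View pics/scene0.png

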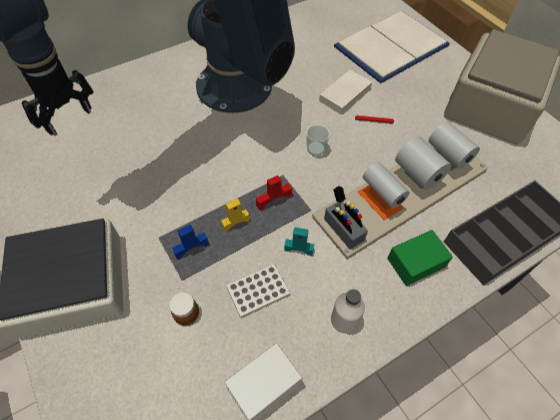

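View pics/top0.png

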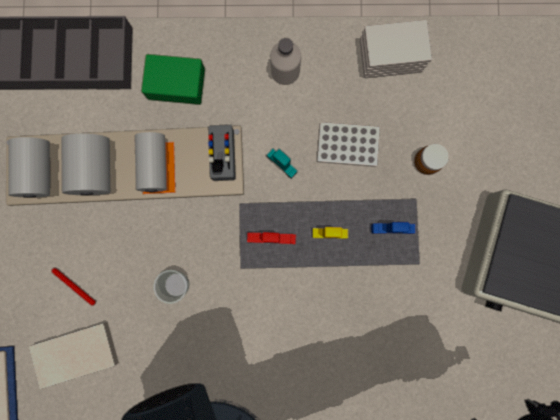

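View pics/wrist0.png

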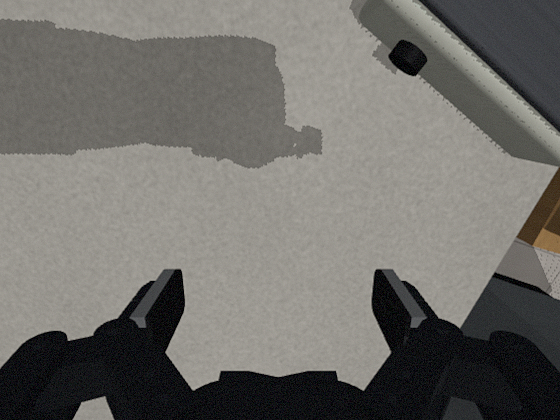

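The top picture shows the feeder at the left, with the work roller near (152,162) and the lever housing near (221,153). The leaves are red (271,238), yellow (331,233) and blue (394,228). Next I'll measure them.

```bash
cat > h.py <<'E'
from station import *
import cv2, numpy as np
from scipy.spatial.transform import Rotation as R
def cam(name):
    s=sense() if name=="wrist" else None
    r=read_camera(name); K=r["intrinsics"]
    if name=="wrist":
        Rt=R.from_rotvec(s["tool_rot"]).as_matrix(); M=r["mount"]
        Rc=Rt@M[:3,:3]; C=Rt@M[:3,3]+s["tool_pos"]
    else:
        Rw=cv2.Rodrigues(r["rvec"])[0]; Rc=Rw.T; C=-Rw.T@r["tvec"]
    return dict(img=r["image"],K=K,Rc=Rc,C=C)
def onz(c,uv,z):
    uv=np.atleast_2d(np.asarray(uv,float)); 
    d=np.c_[uv,np.ones(len(uv))]@np.linalg.inv(c["K"]).T@c["Rc"].T
    t=(z-c["C"][2])/d[:,2]
    return c["C"]+t[:,None]*d
def proj(c,P):
    P=np.atleast_2d(P); q=(P-c["C"])@c["Rc"]; q=q@c["K"].T
    return q[:,:2]/q[:,2:]
HSV=dict(red=[((0,150,60),(8,255,255)),((172,150,60),(180,255,255))],yellow=[((22,150,80),(32,255,255))],blue=[((105,150,50),(125,255,255))],
 mat=[((0,0,50),(180,40,100))],orange=[((9,170,100),(19,255,255))])
def mask(img,col):
    h=cv2.cvtColor(img,cv2.COLOR_RGB2HSV); m=0
    for a,b in HSV[col]: m=m|cv2.inRange(h,a,b)
    return m
def save(n,img,box=None,f=1):
    if box: img=img[box[1]:box[3],box[0]:box[2]]
    cv2.imwrite(f"pics/{n}.png",cv2.resize(img[:,:,::-1],None,fx=f,fy=f,interpolation=cv2.INTER_CUBIC))
E
python3 - <<'E'
from h import *
c=cam("top");print(c["C"])
for col in ["red","yellow","blue","orange"]:
    m=mask(c["img"],col)
    for k in cv2.findContours(m,cv2.RETR_EXTERNAL,cv2.CHAIN_APPROX_NONE)[0]:
        if cv2.contourArea(k)>60:
            r=cv2.minAreaRect(k); z=0.099 if col!="orange" else .05
            b=cv2.boxPoints(r); P=onz(c,b,0.04 if col!="orange" else .03)
            print(col,r,P[:,:2].round(3).tolist(), np.linalg.norm(P[1]-P[0]).round(3),np.linalg.norm(P[2]-P[1]).round(3))
save("topL",c["img"],(0,110,260,220),3)
save("topM",c["img"],(230,190,430,280),4)
c=cam("scene");save("sceneF",c["img"],(300,110,500,260),4)
E
```

```text
[ 0.43185283 -0.14424609  1.12080249]
red ((72.91803741455078, 286.0983581542969), (54.03156280517578, 5.889697074890137), 39.80557632446289) [[0.393, 0.336], [0.402, 0.329], [0.332, 0.24], [0.322, 0.248]] 0.012 0.113
red ((271.0072021484375, 237.28358459472656), (48.273193359375, 10.760690689086914), 1.9091525077819824) [[0.453, -0.069], [0.475, -0.07], [0.472, -0.169], [0.45, -0.168]] 0.022 0.1
yellow ((329.5, 232.5), (11.0, 35.0), 90.0) [[0.484, -0.204], [0.484, -0.276], [0.461, -0.275], [0.461, -0.204]] 0.072 0.023
blue ((393.0379638671875, 227.09561157226562), (42.173789978027344, 10.941949844360352), 1.548157811164856) [[0.474, -0.326], [0.496, -0.327], [0.494, -0.414], [0.471, -0.412]] 0.023 0.086
orange ((164.5, 167.0), (50.0, 19.0), 90.0) [[0.664, 0.128], [0.664, 0.087], [0.558, 0.085], [0.558, 0.125]] 0.04 0.107
```

View pics/topL.png

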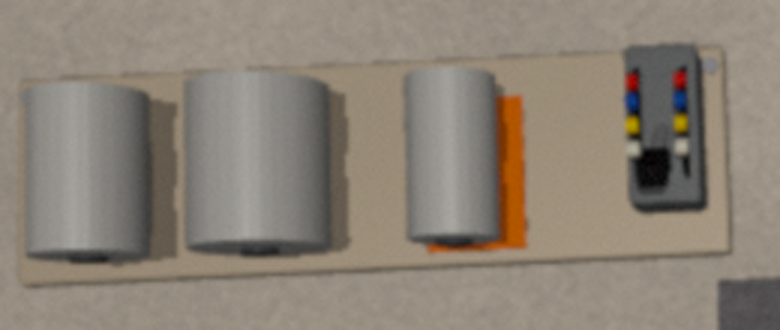

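View pics/topM.png

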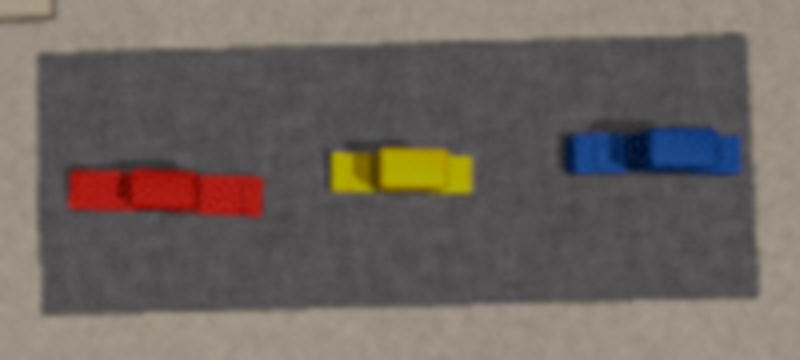

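View pics/sceneF.png

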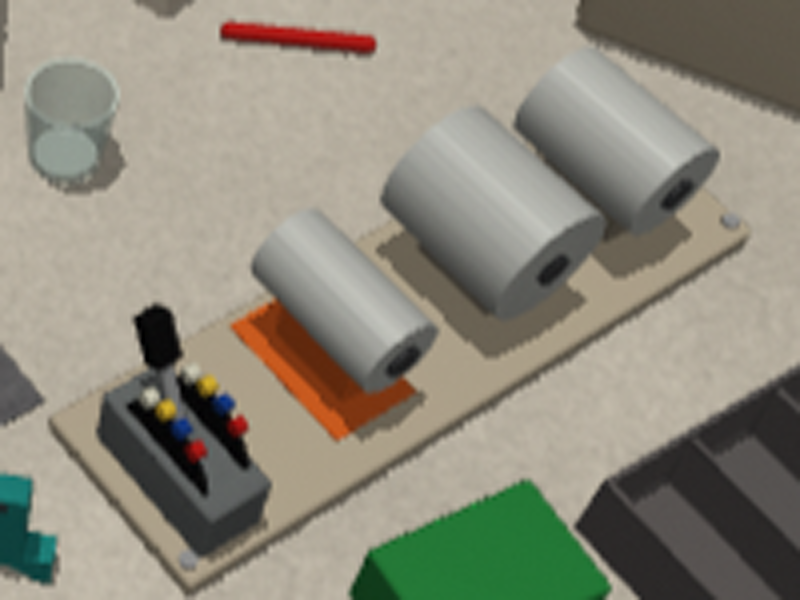

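The work roller on the orange cradle is clearly the thinnest of the three, so yellow is the likely fit. Its housing is at the right end, with the lever at park. I'll measure the feeder and roller from the deck corners and roller outline, and check the widths.

```bash
python3 - <<'E'
from h import *
c=cam("top");im=c["img"]
h=cv2.cvtColor(im,cv2.COLOR_RGB2HSV)
print("deck px",h[195,100],h[180,190],"table",h[120,120],h[215,60],"roller",h[160,150],h[190,140],"mat",h[260,300])
# deck corners from zoom (crop origin 0,110, x3)
cor=np.array([[22,80],[725,47],[730,252],[22,286]])/3.+[0,110]-0.17
P=onz(c,cor,.018);print(P.round(4)); print([np.linalg.norm(P[i]-P[(i+1)%4]).round(4) for i in range(4)])
ax=P[0]-P[1]; print("yaw of +y from corners",np.degrees(np.arctan2(-ax[0],ax[1])), np.degrees(np.arctan2(P[2][1]*0+-(P[3]-P[2])[0],(P[3]-P[2])[1])))
print("mid",P.mean(0))
# roller outlines at z=.085 (silhouette width approx)
for n,b in dict(work=[[405,68],[493,70],[500,240],[407,238]],s1=[[185,72],[328,78],[330,250],[187,245]],s2=[[27,85],[150,90],[152,258],[27,250]]).items():
    Q=onz(c,np.array(b)/3.+[0,110]-.17,.085);print(n,Q.mean(0).round(4),[np.linalg.norm(Q[i]-Q[(i+1)%4]).round(4) for i in range(4)])
E
```

```text
deck px [ 17  51 130] [ 16  55 159] table [ 16  40 153] [ 20  36 147] roller [ 26  13 161] [21 29 88] mat [150  12  84]
[[ 0.6799  0.4511  0.018 ]
 [ 0.7025 -0.055   0.018 ]
 [ 0.5551 -0.0595  0.018 ]
 [ 0.5311  0.4442  0.018 ]]
[np.float64(0.5066), np.float64(0.1475), np.float64(0.5042), np.float64(0.1489)]
yaw of +y from corners 2.557562191610159 2.725034130646758
mid [0.61713346 0.19521303 0.018     ]
work [0.614  0.1226 0.085 ] [np.float64(0.0595), np.float64(0.1152), np.float64(0.0623), np.float64(0.1153)]
s1 [0.6093 0.253  0.085 ] [np.float64(0.0972), np.float64(0.1166), np.float64(0.0962), np.float64(0.1176)]
s2 [0.603  0.3667 0.085 ] [np.float64(0.0839), np.float64(0.114), np.float64(0.0847), np.float64(0.1122)]
```

```bash
cat >> h.py <<'E'
def rot(yaw, sgn=1, tilt=0, jaw='x'):
    """tool down; jaw axis along local x (or y) of a frame yawed by yaw. tilt: about local y, + leans tool's far (upper) end to +x"""
    x=np.array([1.,0,0]);y=np.array([0,1.,0]);z=np.array([0,0,-1.])
    ty=(x if jaw=='x' else y)*sgn
    M=np.column_stack([np.cross(ty,z),ty,z])
    M=R.from_euler('z',yaw).as_matrix()@R.from_euler('y',tilt).as_matrix()@M
    return R.from_matrix(M).as_rotvec()
YF=np.radians(2.63); 
E
python3 - <<'E'
from h import *
for s in (1,-1):
    for p in ([.47,-.24,.3],[.62,.12,.333],[.62,.12,.45],[.47,-.24,.4]):
        print(s,p,ik(p,rot(0,s)))
    for t in(-.5,-.3,0): print(ik([.6,-.02,.3],rot(0,s,t,'y')))
E
```

```text
1 [0.47, -0.24, 0.3] [-0.47212198  0.29952546 -0.20550148  1.06576938  0.          1.09867434]
1 [0.62, 0.12, 0.333] [0.19118446 0.44960312 0.11782713 1.23902033 0.         1.76198079]
1 [0.62, 0.12, 0.45] [0.19118446 0.42219585 0.37167855 1.52027903 0.         1.76198079]
1 [0.47, -0.24, 0.4] [-0.47212198  0.2444571  -0.01704921  1.30929002  0.          1.09867434]
[-0.03729303  0.2372735  -0.39085021  0.44296521  0.01787604 -0.0327312 ]
[-0.03566236  0.29662368 -0.24395375  0.73039841  0.01053691 -0.03407082]
[-0.033321    0.41607891 -0.02480135  1.12991607  0.         -0.033321  ]
-1 [0.47, -0.24, 0.3] [-0.47212198  0.29952546 -0.20550148  1.06576938  0.         -2.04291831]
-1 [0.62, 0.12, 0.333] [ 0.19118446  0.44960312  0.11782713  1.23902033  0.         -1.37961187]
-1 [0.62, 0.12, 0.45] [ 0.19118446  0.42219585  0.37167855  1.52027903  0.         -1.37961187]
-1 [0.47, -0.24, 0.4] [-0.47212198  0.2444571  -0.01704921  1.30929002  0.         -2.04291831]
[-0.03729303  0.2372735  -0.39085021  0.44296521  0.01787604  3.10886146]
[-0.03566236  0.29662368 -0.24395375  0.73039841  0.01053691  3.10752184]
[-0.033321    0.41607891 -0.02480135  1.12991607  0.          3.10827166]
```

```bash
python3 - <<'E'
from h import *
import pickle
movep([.605,.07,.42],rot(YF)); hold(.3)
c=cam("wrist");save("wf",c["img"]);pickle.dump(c,open("wf.pkl","wb"));print(sense()["tool_pos"],sense()["time_s"])
movep([.475,-.24,.38],rot(0)); hold(.3)
c=cam("wrist");save("wy",c["img"]);pickle.dump(c,open("wy.pkl","wb"));print(sense()["tool_pos"],sense()["time_s"])
m=mask(c["img"],"yellow")
for k in cv2.findContours(m,cv2.RETR_EXTERNAL,cv2.CHAIN_APPROX_NONE)[0]:
    if cv2.contourArea(k)>60: print(cv2.minAreaRect(k))
E
```

```text
[0.60501066 0.06969411 0.42000992] 3.175
[ 0.47537997 -0.23953166  0.37997289] 4.8
((274.5, 190.5), (77.0, 23.0), 90.0)
```

View pics/wf.png

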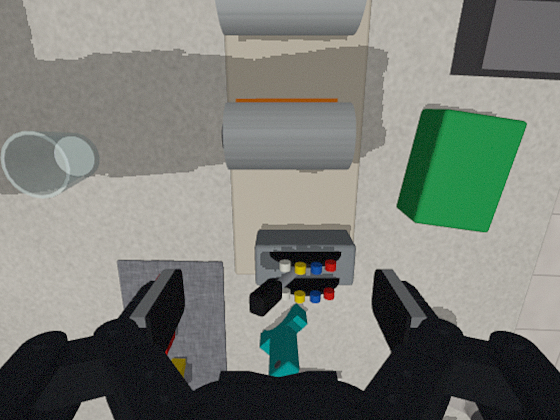

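View pics/wy.png

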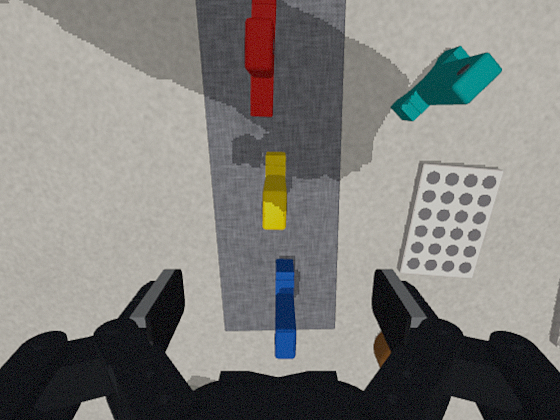

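The wrist view shows yellow at (275,190), standing clear, with red above it and blue below. The feeder view shows the roller at rows 103-168, columns 222-355. I'll zoom in on both for edges.

```bash
python3 - <<'E'
from h import *
import pickle
c=pickle.load(open("wy.pkl","rb"));save("wyz",c["img"],(235,140,325,240),6)
c=pickle.load(open("wf.pkl","rb"));save("wfz",c["img"],(210,85,370,325),2.5 if 0 else 2.4)
E
```

```text
(no output)
```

View pics/wyz.png

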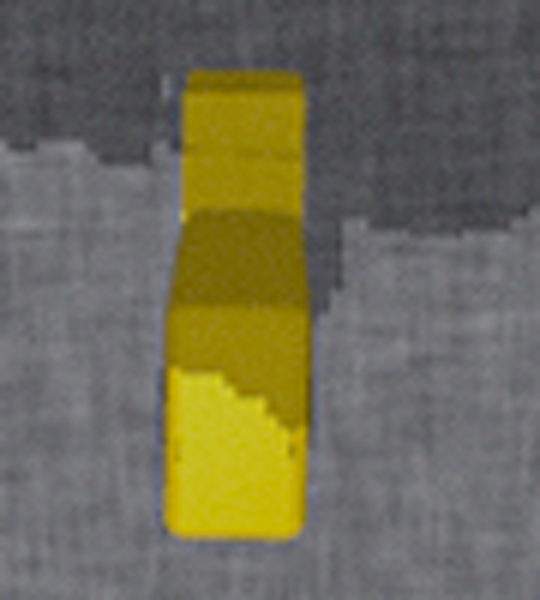

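View pics/wfz.png

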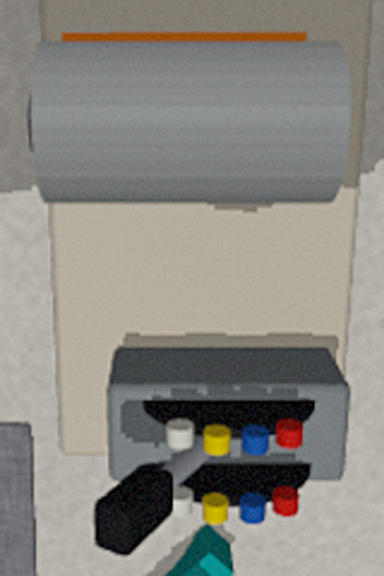

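```bash
python3 - <<'E'
from h import *
import pickle
c=pickle.load(open("wy.pkl","rb"))
q=np.array([[168,307],[310,303],[303,537],[166,537]])/6+[235,140]-.42
P=onz(c,q,.099);print("tab",P.round(4).tolist(),P.mean(0).round(4),[np.linalg.norm(P[i]-P[(i+1)%4]).round(4) for i in range(4)])
# width-foot end edge far at z=.004.. foot top
l=(P[0]+P[1]-P[2]-P[3])/2; print("yaw",np.degrees(np.arctan2(-l[0],l[1])))
c=pickle.load(open("wf.pkl","rb"))
def ray(q):
    d=np.r_[q,1]@np.linalg.inv(c["K"]).T@c["Rc"].T; return d/np.linalg.norm(d)
Z=lambda u,v:np.array([u,v])/2.4+[210,85]-.3
ax=np.array([np.cos(YF),np.sin(YF),0]); ay=np.array([-np.sin(YF),np.cos(YF),0])
cc=c["C"]
a=[]
for u,v in ((190,41),(190,202)):
    d=ray(Z(u,v)); a.append(np.arctan2(d@ay,-d[2]))
mid=np.mean(a); D=(cc[2]-.085)/np.cos(mid); r=D*np.sin(abs(a[0]-a[1])/2)
yl=cc@ay+(cc[2]-.085)*np.tan(mid); print("roller y(local)",yl,"radius",r)
# tangent points
for u,v,s in ((34,41,1),(350,41,1),(40,201,-1),(337,201,-1)):
    d=ray(Z(u,v)); an=np.arctan2(d@ay,-d[2]); 
    # tangent pt distance
    t=np.sqrt(D*D-.03**2); p=cc+d*(t/np.hypot(d@ay,d[2])); print("end pt",p.round(4),"local x",(p@ax).round(4))
print("deck")
g=onz(c,[Z(42,0),Z(64,452),Z(372,0),Z(345,455)],.018);print(g.round(4).tolist(),(g@ax).round(4))
print("axisdir",ax,ay)
h=onz(c,[Z(110,385),Z(348,382),Z(345,478),Z(112,478)],.07);print("housing",h.round(4).tolist(),(h@ax).round(4),(h@ay).round(4))
k=onz(c,[Z(134,508)],.129);print("knob",k,(k@ax),(k@ay))
E
```

```text
tab [[0.4626, -0.2245, 0.099], [0.4813, -0.224, 0.099], [0.4807, -0.257, 0.099], [0.4619, -0.257, 0.099]] [ 0.4716 -0.2406  0.099 ] [np.float64(0.0188), np.float64(0.033), np.float64(0.0188), np.float64(0.0325)]
yaw -1.2074023874168271
roller y(local) 0.09460440822789817 radius 0.029785934579038317
end pt [0.5528 0.15   0.0855] local x 0.5591
end pt [0.6694 0.1552 0.0855] local x 0.6758
end pt [0.5555 0.0913 0.0903] local x 0.5591
end pt [0.6701 0.0965 0.0903] local x 0.6738
deck
[[0.5457, 0.168, 0.018], [0.5569, -0.0564, 0.018], [0.6924, 0.1746, 0.018], [0.7064, -0.0515, 0.018]] [0.5528 0.5537 0.6996 0.7033]
axisdir [0.99894668 0.04588604 0.        ] [-0.04588604  0.99894668  0.        ]
housing [[0.5833, 0.0064, 0.07], [0.6888, 0.0126, 0.07], [0.693, -0.0354, 0.07], [0.5853, -0.0403, 0.07]] [0.583  0.6886 0.6906 0.5829] [-0.0204 -0.019  -0.0672 -0.0671]
knob [[ 0.59693573 -0.01811117  0.129     ]] [0.59547592] [-0.04548311]
```

Radius measures 29.8 mm, so yellow fits. The knob, housing and deck agree on the roller middle at (0.612, 0.123). I'll pick up yellow.

```bash
python3 - <<'E'
from h import *
movep([.4716,-.2406,.31],rot(0))
print(move_l([.4716,-.2406,.237],feed=.08,contact_N=6), sense()["tool_pos"])
move_gripper(0.0); print(sense()["opening"],sense()["force"])
move_l([.4716,-.2406,.40],feed=.15)
c=cam("wrist");save("held",c["img"]); s=sense();print(s["opening"],s["force"],s["time_s"])
E
```

```text
False [ 0.47181867 -0.24070606  0.2374542 ]
0.019078553883422538 [-0.225161    0.34376157  3.46684636]
0.01911250778221527 [-0.4623782   0.03972256 -2.42246855] 8.1417
```

View pics/held.png

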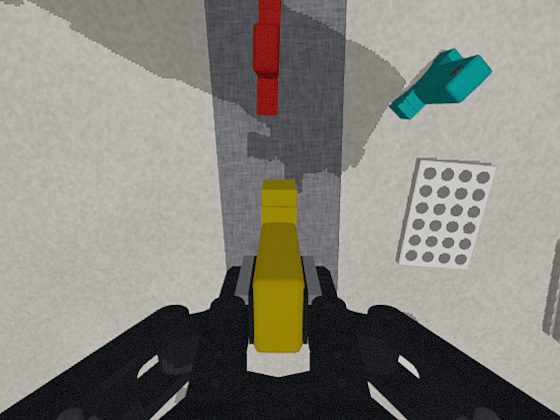

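Yellow is held square between the pads (tab columns 255-302, rows 280-351). I'll check its offset in the hand, then lower it onto the roller.

```bash
python3 - <<'E'
from h import *
c=cam("wrist");s=sense();t=s["tool_pos"]
P=onz(c,[[257,281],[301,281],[301,351],[255,351]],t[2]-.155+.017)-t
print(P.round(4).tolist()); off=P[:,1].mean(); print("y off",off)
ax=np.array([np.cos(YF),np.sin(YF)]); ay=np.array([-ax[1],ax[0]])
p=ax*.617+ay*(.0946-np.clip(off,-.004,.004)); print(p)
movep([*p,.405],rot(YF))
move_l([*p,.350],feed=.1)
f0=sense()["force"]
r=move_l([*p,.326],feed=.02,contact_N=5); s=sense()
print(r,s["tool_pos"],s["force"]-f0,s["ft_torque"],s["time_s"])
c=cam("wrist");save("seat1",c["img"]);c=cam("scene");save("seat1s",c["img"],(300,90,500,240),4)
E
```

```text
[[-0.0087, 0.0167, -0.138], [0.0077, 0.0167, -0.138], [0.0083, -0.0148, -0.138], [-0.0101, -0.0149, -0.138]]
y off 0.0009129712408174132
[0.61205118 0.12190003]
True [0.61210948 0.1224242  0.33313897] [1.62775554 3.25005929 2.33221388] [ 0.7687877  -0.27330512 -0.03671189] 11.1583
```

View pics/seat1.png

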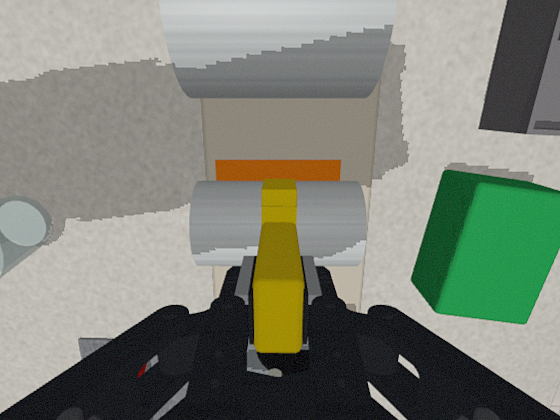

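View pics/seat1s.png

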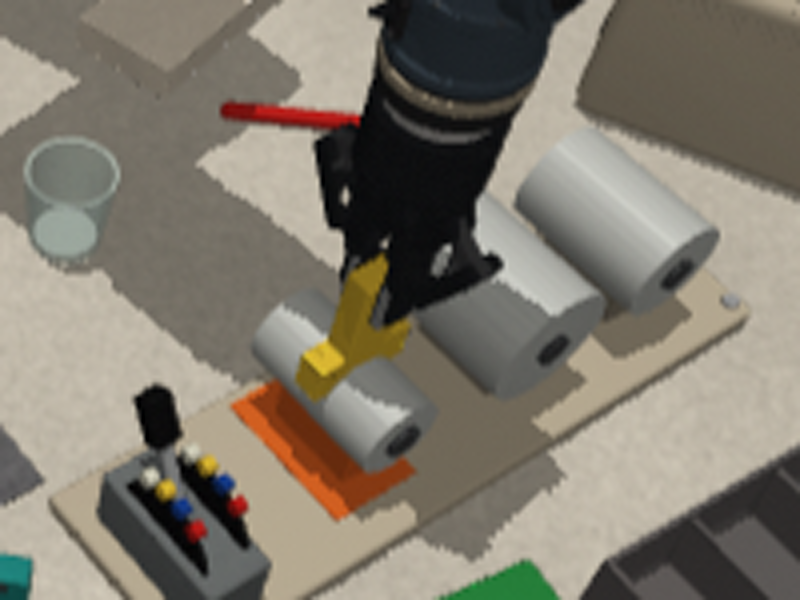

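The leaf touches at a TCP height of 0.3331, which is exactly the full-seat height of 0.333. A small +y side force shows it is slightly off to -y, so I'll centre it, settle it and release.

```bash
python3 - <<'E'
from h import *
s=sense();p=s["tool_pos"].copy();print(s["force"])
x,y=.61205,p[1]
for i in range(4):
    y+=.0005*np.sign(sense()["force"][1]-0.0)
    move_l([x,y,.3328],feed=.02); hold(.1); s=sense(); print(s["tool_pos"].round(5),s["force"].round(2),s["ft_torque"].round(2))
    if abs(s["force"][1])<1: break
print(s["time_s"])
E
```

```text
[1.15035522 2.82322128 1.71097995]
[0.61217 0.12299 0.33292] [1.21 3.24 2.27] [ 0.73 -0.33 -0.  ]
[0.61212 0.1233  0.3329 ] [1.22 0.79 3.75] [ 0.24 -0.38  0.  ]
11.9583
```

```bash
python3 - <<'E'
from h import *
s=sense();p=s["tool_pos"].copy()
move_l([.61212,.1234,.3322],feed=.02);hold(.1);s=sense();print(s["tool_pos"].round(5),s["force"].round(2),s["ft_torque"].round(2))
move_gripper(.03); hold(.2);print(sense()["force"].round(2))
move_gripper(.06)
p=sense()["tool_pos"]; move_l([p[0],p[1],.45],feed=.15)
hold(.2);c=cam("wrist");save("rel",c["img"]);print(sense()["time_s"])
import pickle;pickle.dump(c,open("rel.pkl","wb"))
c=cam("scene");save("rels",c["img"],(300,90,500,240),4)
E
```

```text
[0.6121  0.12324 0.33289] [0.35 0.16 8.78] [ 0.13  0.02 -0.03]
[ 0.23  0.82 -0.56]
14.3583
```

View pics/rel.png

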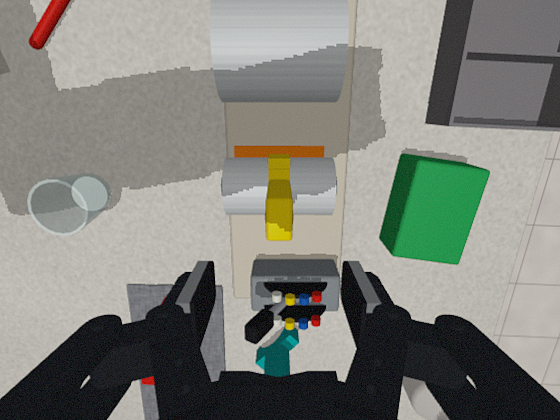

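View pics/rels.png

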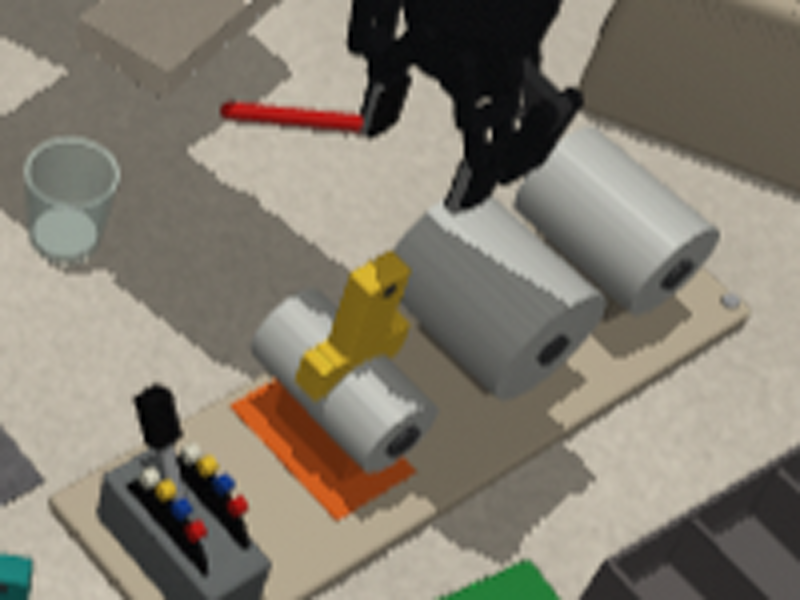

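Yellow stands on the roller at (280,200). Pressed with 8.8 N it gave almost no torque or movement, so it neither rocks nor leaves a gap. Next is the lever, with a pinch aligned to its lean.

```bash
cat >> h.py <<'E'
AX=np.array([np.cos(YF),np.sin(YF),0]); AY=np.array([-AX[1],AX[0],0]); UZ=np.array([0,0,1.])
HINGE=AX*.6365+AY*(-.0452)+UZ*.06
def lev(r,lean): return HINGE+(r+.155)*(AX*np.sin(lean)+UZ*np.cos(lean)), rot(YF,1,lean,'y')
E
python3 - <<'E'
from h import *
l=-.525
p,o=lev(.24,l); movep(p,o); move_gripper(.045)
p,o=lev(.15,l); move_l(p,feed=.15)
hold(.1);c=cam("wrist");save("lev1",c["img"]);print(sense()["force"],sense()["time_s"])
c=cam("scene");save("lev1s",c["img"],(300,90,500,240),4)
E
```

```text
[0.12597082 0.05964981 0.08474407] 17.2167
```

View pics/lev1.png

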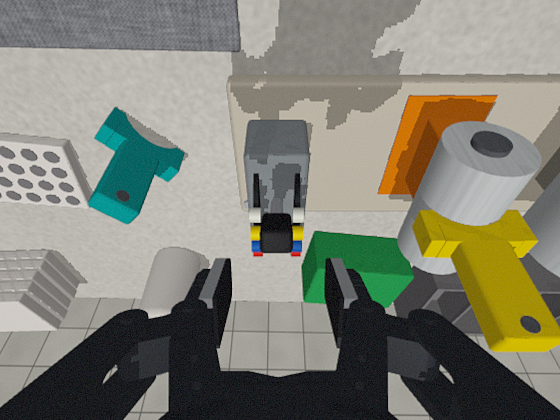

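View pics/lev1s.png

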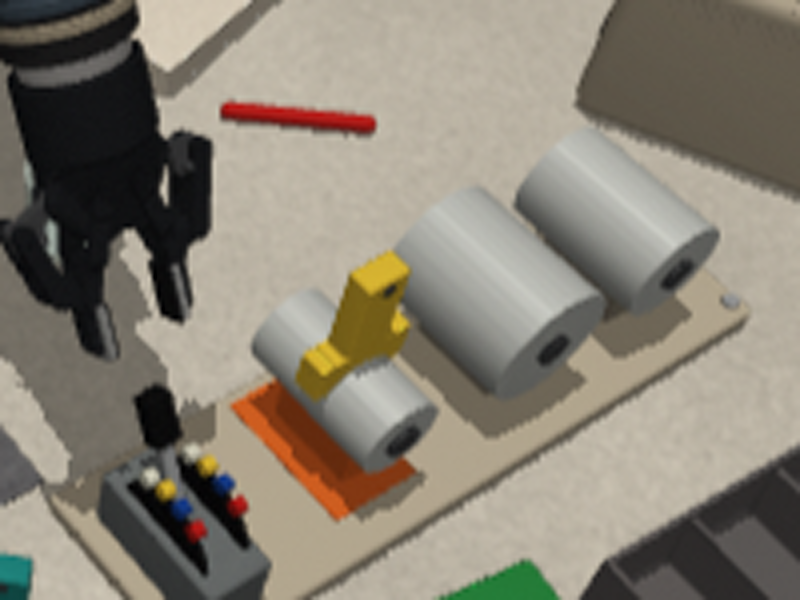

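The jaws are centred on the knob (column 277, pads at 215 and 343). I'll descend, pinch, and swing one notch.

```bash
python3 - <<'E'
from h import *
l=-.525
p,o=lev(.088,l); print(move_l(p,feed=.08,contact_N=8))
move_gripper(0.0); s=sense();print(s["opening"],s["force"].round(1),s["time_s"])
for l in np.linspace(-.525,-.175,8)[1:]:
    p,o=lev(.088,l); move_l(p,feed=.08,rotation=o); s=sense(); print(l.round(3),s["force"].round(1))
hold(.1);c=cam("wrist");save("lev2",c["img"]);print(s["time_s"])
move_gripper(.045);hold(.2);s=sense();print(s["opening"],s["force"].round(1))
p,o=lev(.19,l); move_l(p,feed=.12)
hold(.2);c=cam("wrist");save("lev3",c["img"]);print(sense()["time_s"])
c=cam("scene");save("lev3s",c["img"],(300,90,500,240),4)
E
```

```text
False
0.019273753517325673 [-3.5 -5.4  4.9] 18.5333
-0.475 [-7.1 -6.1  8.5]
-0.425 [-9.  -6.3  8.9]
-0.375 [-7.3 -6.   8.7]
-0.325 [-5.1 -5.2  8.8]
-0.275 [-1.5 -5.3  6. ]
-0.225 [-3.1 -5.4  6.9]
-0.175 [-3.3 -5.7  6.7]
20.6333
0.044823597086046385 [-0.3  1.  -0.1]
22.6
```

View pics/lev3.png

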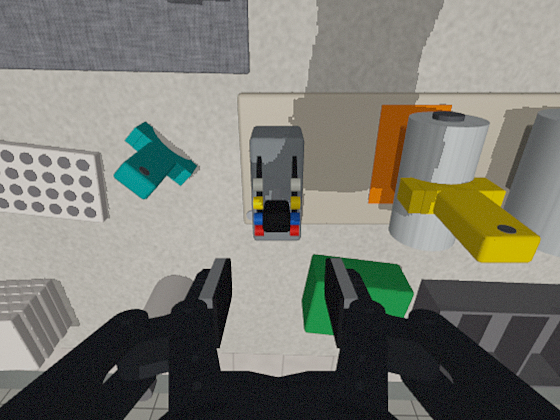

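View pics/lev3s.png

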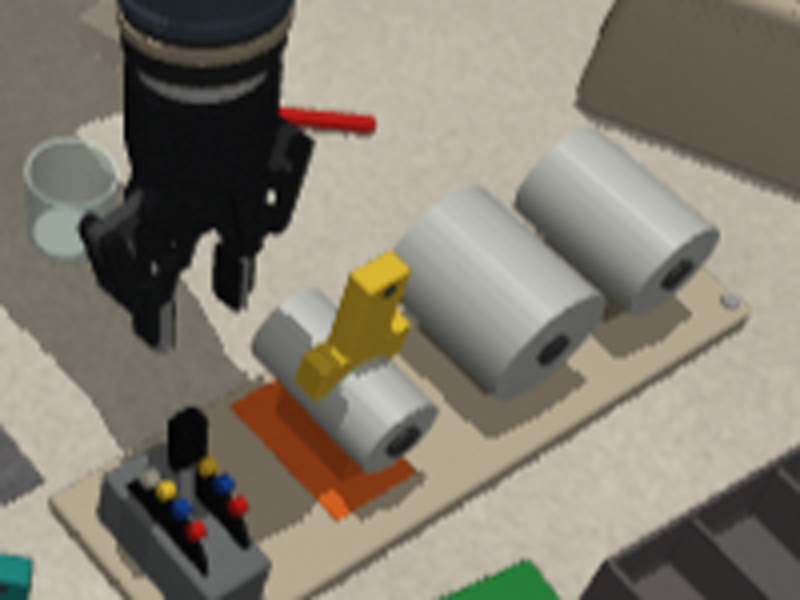

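The lever has moved off park. I'll back the arm away, then verify the notch and how upright the leaf is from two cameras.

```bash
python3 - <<'E'
from h import *
p,o=lev(.24,-.175); move_l(p,feed=.15)
movep([.38,-.35,.42],rot(0)); hold(.2)
ro=AX*.617+AY*.0946
for n,box in (("top",(120,110,250,220)),("scene",(310,140,430,260))):
    c=cam(n); im=c["img"]; save("fin_"+n,im); save("finz_"+n,im,box,5)
    def Zz(q): return ((q-np.array(box[:2]))*5).round(0)
    for j,nm in ((0,"park"),(.35,"yel"),(.7,"blue")):
        l=j-.525; print(n,nm,"knob centre",Zz(proj(c,HINGE+.08*(AX*np.sin(l)+UZ*np.cos(l)))),"top",Zz(proj(c,HINGE+.098*(AX*np.sin(l)+UZ*np.cos(l)))))
    tab=[ro+UZ*.195+a*AX*.01+b*AY*.017 for a,b in((-1,-1),(1,-1),(1,1),(-1,1))]
    print("tab exp",Zz(proj(c,np.array(tab))).tolist())
    for i,t in enumerate(tab):cv2.circle
    dbg=cv2.resize(im[box[1]:box[3],box[0]:box[2]],None,fx=5,fy=5,interpolation=cv2.INTER_CUBIC)
    for q in Zz(proj(c,np.array(tab))): cv2.circle(dbg,tuple(int(v) for v in q),4,(255,0,255),1)
    for j in (0,.35,.7):
        l=j-.525
        cv2.circle(dbg,tuple(int(v) for v in Zz(proj(c,HINGE+.08*(AX*np.sin(l)+UZ*np.cos(l))))[0]),4,(0,255,0),1)
    cv2.imwrite(f"pics/dbg_{n}.png",dbg[:,:,::-1])
print(sense()["time_s"])
E
```

```text
top park knob centre [[486. 276.]] top [[481. 293.]]
top yel knob centre [[480. 204.]] top [[474. 203.]]
top blue knob centre [[478. 132.]] top [[471. 113.]]
tab exp [[121.0, 233.0], [120.0, 178.0], [26.0, 182.0], [27.0, 237.0]]
scene park knob centre [[145. 268.]] top [[138. 236.]]
scene yel knob centre [[182. 294.]] top [[183. 268.]]
scene blue knob centre [[219. 336.]] top [[230. 319.]]
tab exp [[383.0, 85.0], [411.0, 113.0], [466.0, 82.0], [437.0, 55.0]]
24.9083
```

View pics/dbg_top.png

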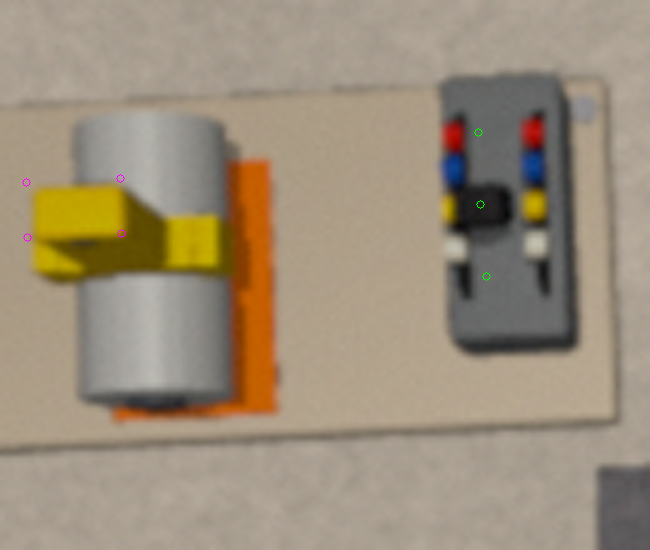

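View pics/dbg_scene.png

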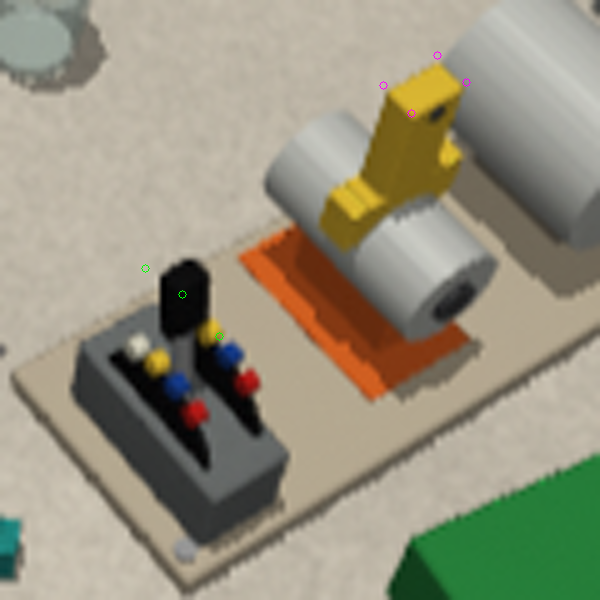

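View pics/fin_scene.png

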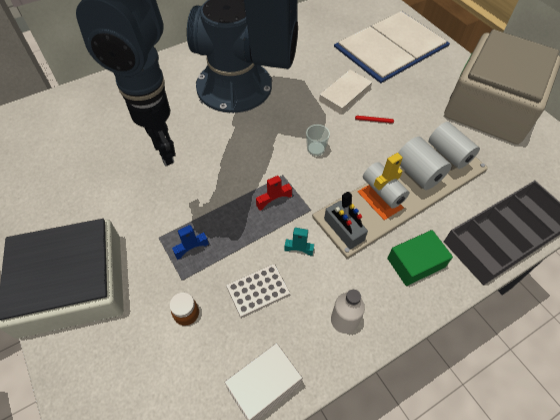

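The knob sits on the yellow notch in both views. The leaf's tab top is about 1.4 px off my prediction, so I'll triangulate it to rule out a lean.

```bash
python3 - <<'E'
from h import *
import pickle
A=cam("top");B=cam("scene")
for n,c,b in(("tt",A,(120,130,180,175)),("ts",B,(370,145,410,195))): save("z"+n,c["img"],b,12)
w=pickle.load(open("rel.pkl","rb"));save("zr",w["img"],(255,140,305,250),6)
E
```

```text
(no output)
```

View pics/ztt.png

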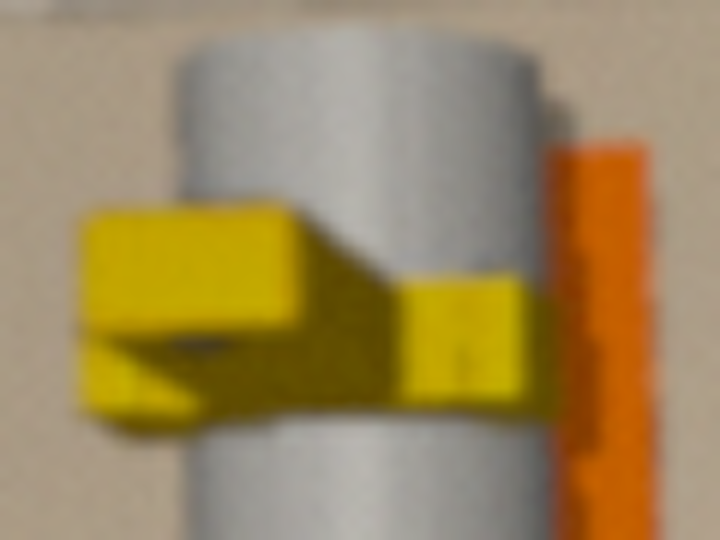

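View pics/zts.png

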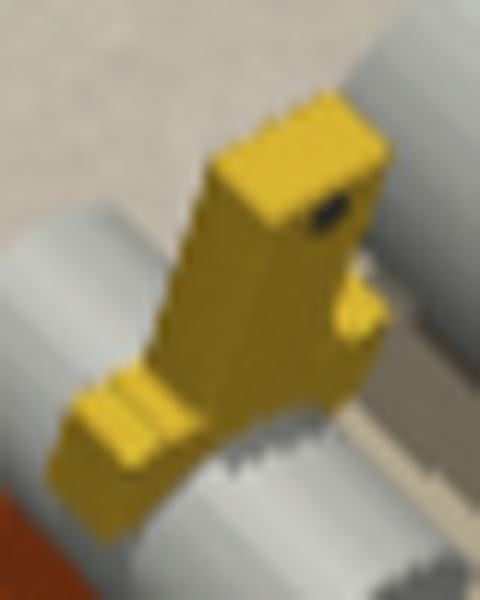

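View pics/zr.png

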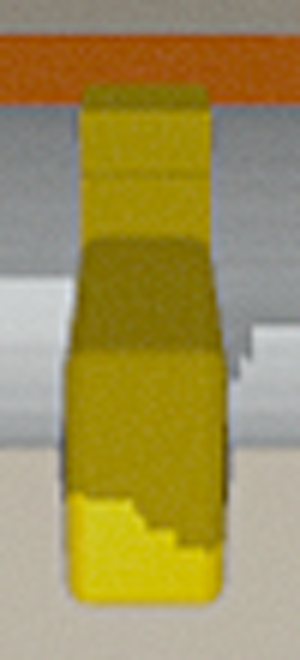

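```bash
python3 - <<'E'
from h import *
import pickle
A=cam("top");B=cam("scene");w=pickle.load(open("rel.pkl","rb"))
TA=np.array([[300,330],[300,205],[84,208],[82,332]])/12+[120,130]-.46   # (-x-y),(+x-y),(+x+y),(-x+y)
TB=np.array([[208,163],[270,225],[392,155],[330,90]])/12+[370,145]-.46
PW=np.array([[72,602],[220,600],[222,350],[70,350]])/6+[255,140]-.42
for n,c,q in (("top",A,TA),("scene",B,TB),("wrist",w,PW)):
    P=onz(c,q,.195); print(n,"tab centre local",(P@AX).mean().round(4),(P@AY).mean().round(4))
def Pm(c): 
    Rw=c["Rc"].T; return c["K"]@np.c_[Rw,-Rw@c["C"]]
X=cv2.triangulatePoints(Pm(A),Pm(B),TA.T,TB.T);X=(X[:3]/X[3]).T
print(X.round(4).tolist());print("tri centre",(X@AX).mean(),(X@AY).mean(),X[:,2].mean()); d=X[2]+X[3]-X[0]-X[1];print("yaw",np.degrees(np.arctan2(-d[0],d[1])),"tilt",np.degrees(np.arctan2(d[2],np.hypot(d[0],d[1]))))
# foot outer -y top edge and tab in top view
F=np.array([[527,280],[527,400]])/12+[120,130]-.46
P=onz(A,F,.129);print("foot outer y",(P@AY).mean(),"expect centre",(P@AY).mean()+.036)
# wrist: feet +y outer bottom/top edge
F=np.array([[82,108],[210,108]])/6+[255,140]-.42
P=onz(w,F,.129);print("wrist +foot outer",(P@AY).mean(),"centre",(P@AY).mean()-.036)
# roller in top
E=np.array([[182,150],[540,150]])/12+[120,130]-.46
P=onz(A,E,.085);print("top roller edges",P@AY)
E
```

```text
top tab centre local 0.6162 0.0931
scene tab centre local 0.6188 0.0922
wrist tab centre local 0.6163 0.0957
[[0.603, 0.1064, 0.1905], [0.6219, 0.1066, 0.1913], [0.6211, 0.1385, 0.1922], [0.6021, 0.1382, 0.1927]]
tri centre 0.6170015225297328 0.094227775157503 0.1916931468028692
yaw 1.5960371549670689 tilt 2.81994398364257
foot outer y 0.057685322045485765 expect centre 0.09368532204548577
wrist +foot outer 0.13068053002098873 centre 0.09468053002098872
top roller edges [0.124794   0.06449457]
```

Everything agrees, so I'm handing in.

```bash
python3 - <<'E'
from h import *
c=cam("top")
for col in("red","blue"):
    for k in cv2.findContours(mask(c["img"],col),cv2.RETR_EXTERNAL,cv2.CHAIN_APPROX_NONE)[0]:
        if cv2.contourArea(k)>200: print(col,cv2.minAreaRect(k))
print(sense()["time_s"]); print(hand_in())
E
```

```text
red ((73.20492553710938, 286.25408935546875), (53.39137649536133, 5.761659622192383), 39.80557632446289)
red ((271.0089111328125, 237.2595977783203), (48.30021667480469, 10.733382225036621), 2.12109637260437)
blue ((393.02447509765625, 227.09524536132812), (42.2008056640625, 10.941949844360352), 1.5481576919555664)
25.1583
the job is handed in; nothing more can be done
None
```

The yellow leaf fits. It is sitting upright and square across the work roller, the lever is on the yellow mark, and the job is handed in at about 25 s of robot time.

- **Which leaf:** the work roller's radius measured 29.8 mm in the wrist camera, and it is clearly the thinnest of the three rollers. I therefore tried yellow first and didn't touch red or blue.
- **Fit:** yellow touched down at the full-seat height of 0.333 m. A 9 N press gave no rocking and almost no side force or torque.
- **Lever:** I pinched the knob, swung it one notch from park and let go. Both the top and scene cameras show it on the yellow notch.
- **Leaf position:** three camera views put the middle of the tab within about 2.5 mm of the roller axis. The top view shows tab and foot in line, so no lean.
- **Everything else:** red and blue are at the same pixel positions as at the start, standing on the mat. The microplate, beaker and jar were not touched and look unmoved. The arm is clear of everything.

**Disagreement:** triangulating the tab top from the top and scene cameras gave a height 3 mm too low, a tilt of 2.8° and a yaw of 1.6° against the feeder's 2.6°. I put this down to calibration and hand-picked pixels, because the seat height and the other views don't show it.

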